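Dowel two maple wall blocks together on the gluing stage and hold them pressed

ROBOT

A 6-joint arm with a two-finger parallel gripper is mounted at the origin on the work surface. World frame = base frame: x ahead of the robot, y to its left, z up, the work surface at z = 0. Lengths are in m, angles in rad, forces in N, time in s.
With the tool pointing down it reaches from about 0.275 to 0.75 m from the base axis. Payload 10.2 kg.
Tool frame: the origin (TCP) lies on the centre line of the jaws, within the pads' length; the fingertips stand 25 mm ahead of it and the grasp point (between the pads) lies 6 mm ahead of it; z points along the fingers, y is the line along which they close (so a half turn about z gives the same grasp; the last joint's range is limited). The gripper opens to 85 mm and grips with 20 to 120 N. Pads are 22 mm wide; open, the fingers measure 114 mm over their backs; the gripper's body (76 mm by 85 mm) begins 54 mm behind the grasp point. The pads swing forward as they close: fully open they stand 13 mm farther back than shut.
Start: joints at [-1.483, 0.313, 1.498, -0, 1.331, -0.223], TCP at [0.161, -0.5, 0.223] pointing down, gripper open.
Joint ranges: [-2.94, 2.94], [-0.97, 2.17], [0.19, 2.56], [-1.23, 4.37], [0.02, 3.11], [-2.88, 2.88]. Speed limits (rad/s): [2.39, 2.39, 3.01, 3.14, 3.14, 3.14].

INTERFACE

Orientations are given as a unit quaternion [w, x, y, z].
In Python, from cell import * gives the robot as it stands.
- The arm moves only by the tool move_arm, never from a script. Its argument "plan" is a list of rows, each a list of 6 numbers: the shift along the tool's x, y, z as a fraction of full scale, then the turn, a rotation vector about the tool's x, y, z as a fraction of full scale. In form: [[tx, ty, tz, ax, ay, az], ...]. A call has exactly 10 rows; each row is the pose to reach, as a shift and turn from the pose commanded when the call began, along the tool's axes at that moment; what a row does not reach only later rows make up. Full scale, the value 1, is 15 cm for a shift and 45 degrees for a turn. A row lasts 1/10 s, in which the tool goes at most 50 mm and 8.59 degrees, less where a joint would pass 70% of its speed; a pose out of reach is approached as far as the arm can. A call with a number of a shift or a turn outside -1 to 1 is refused whole. A call with a gripper value outside its range is refused whole. "claw" is the closure, from -1 (fully open) to 1 (shut), set as the call begins (left out, the last holds). The fingers move at their own pace and stop on an object; "grip_force" is the grip in N (left out, the last holds). Time passes only in rows, so rows that repeat a pose let the fingers close, or fill a call up. It gives the time, the measured TCP pose, the force, the opening and the grip force at its end, in the units of the state.
- observe(): the state, without advancing time (a new reading comes with each control period).
- get_image(name): name is "scene" or "top" or "wrist"; returns the picture (384x512x3 uint8, red, green, blue); there is no depth.
- get_calibration(name): a dict with "fx", "fy", "cx", "cy" (pixels), "dist_coeffs" ([k1, k2, p1, p2, k3] as OpenCV has them; the pictures are not rectified), "world_to_cam" (4x4, takes a point from world to camera coordinates). Camera axes: x right, y down, z forward; pixel columns grow to the right and rows downward; lengths in m; the calibration is good to about 2 mm. A picture is of the moment at which its call begins: read the wrist's pose just before it. get_calibration takes no time and is no camera call; for the wrist camera it gives the pose at the moment of the call.
- close_job(): hands the job in; it is judged then, once.
The state is a dict: "time_s": time; "joint_positions": joint angles; "joint_vel": joint speeds; "effort": joint torques, N m; "ee_pos": TCP position; "orientation": TCP orientation; "ft_force": force on the tool from outside, world axes, zero at the start; "ft_torque": the same for the moment, N m; "grip_width": finger opening in m; "gripper_force": force on a finger pad.
Only numpy, scipy, OpenCV 4.12 (cv2) and the standard library are available. Lean on these libraries where they do the work, as an engineer would, in place of code of your own. Each camera call takes 0.05 s, during which the arm holds its last target. There are 200 camera calls.

TASK

First set the maple block with the two upright blue dowels flat on the sprung gluing plate, centred between its red stops, and let go of it. Then lower the maple block with the two holes onto the dowels until the blocks meet flush, push the pair down until the sprung plate is at the bottom of its travel, and finish while still holding them pressed down like that. Leave the other things on the bench where they are.

Things in the scene. Friction and masses are not known exactly. Their poses are not given: they have to be found in the camera images.
- dowel_block: Maple block with two blue upright dowels, loose, about 120 g: 100 mm long (x), 50 wide (y), 32 high; origin at the centre of the underside. Dowels on its top at x = +-32 mm, y = 0: 10 mm diameter, 22 mm tall, the last 7 mm tapering to 3.6 mm. Same after a half turn about z. Starts flat on the bench, dowels up, left or right of the stage.
- hole_block: Maple block with two vertical 12 mm through holes at x = +-32 mm, y = 0, loose, about 110 g: 100 mm long (x), 50 wide (y), 32 high; origin at the centre of the underside (32 mm above the dowel block's origin when joined). Holes chamfered 2 mm below. Same after a half turn about z. Starts flat on the bench, right way up, on the stage's other side.
- plate_top (a point): Centre of the top face of the aluminium gluing plate: level, 38 mm above the bench when up; x along its 134 mm length, y across its 84 mm width, z up. Red stops 8 mm high bound a pocket of 106 mm (x) by 56 mm (y) round it (3 mm play each side of the dowel block): one amid each end, four at the corners of the long sides, whose middle 70 mm is open for fingers.
- press_plate (a joint): How far the gluing plate is pushed down, in m: 0 = up, 0.010 = bottom of its travel (hard stop). It moves straight down on preloaded springs, 1 N/mm: with both blocks on it, it starts to sink at about 4 N of push and reaches the bottom at about 14 N. The blocks' weight alone does not sink it. It rides over a fixed green foot, 150 x 100 mm, 14 mm high.
- perch_rod: Bystander: dark cherry perch rod, 14 mm thick, 180 mm long (its y), lying at the back; origin at the middle of its underside.
- rasp: Bystander: rasp with an orange handle, 250 mm long (its y), 22 mm high, lying at the back; origin under the joint of handle and blade.
- stone_weight: Bystander: squat round gray stone weight, 76 mm across, 38 mm high; origin at the centre of its underside.
- glue_bottle: Bystander: white closed bottle with an orange cap, 56 mm across, 140 mm tall, standing; origin at the centre of its underside.
- screw_tin: Bystander: closed pale metal tin, 60 mm across, 60 mm tall; origin at the centre of its underside.
Not all that is in view belongs to the job. Of the things that look like the part that bears plate_top, the middle-sized one is meant.

How it is judged:
By the outcome, as a careful person would: the job done as asked, in the order asked, and still so for the second after the job is handed in, while the arm keeps its last pose, push and grip.
It also fails if it takes over 67 s, if anything falls off the work surface, if the arm or the gripper's body presses on something with over 40 N, if the wrist force passes 120 N, or if a joint passes its speed limit or range.

## Working session

There is one attempt and no reset: what is moved stays moved. The work goes in short steps, Python scripts to look and compute and a tool call to move; the robot and the scene stay as the last step left them, time stands still between calls to the robot, and variables do not carry over. Pictures are saved under pics/ and viewed, at most 10 in all, crops included, and the job is handed in when it is done.

Besides the shell and the picture viewer there is one more tool, called after "Call:" by a JSON object that holds its "fn" and its "kwargs", one argument or row to a line. move_arm: Moves the arm, as the interface text tells. Its arguments: {"type":"object","properties":{"plan":{"type":"array"},"claw":{"type":"number"},"grip_force":{"type":"number"}},"required":["plan"]}

```bash
mkdir -p pics; python3 - <<'E'
from cell import *
import cv2,numpy as np
for n in("top","scene"):
    im=get_image(n); c=get_calibration(n); cv2.imwrite(f"pics/{n}0.png",cv2.resize(im[:,:,::-1],(800,600),interpolation=cv2.INTER_CUBIC)); np.save(n+"0.npy",im)
    print(n,{k:np.round(v,4).tolist() for k,v in c.items()})
s=observe();print(s)
E
```

```text
top {'fx': 453.1175, 'fy': 453.1175, 'cx': 259.6375, 'cy': 191.0038, 'dist_coeffs': [-0.0922, 0.0, 0.0, 0.0, 0.0], 'world_to_cam': [[0.0005, -0.9999, -0.0141, 0.0359], [-0.9921, 0.0013, -0.1257, 0.5517], [0.1257, 0.0141, -0.992, 1.1245], [0.0, 0.0, 0.0, 1.0]]}
scene {'fx': 431.6377, 'fy': 431.6377, 'cx': 260.0616, 'cy': 185.2534, 'dist_coeffs': [-0.1677, 0.0, 0.0, 0.0, 0.0], 'world_to_cam': [[-0.4575, 0.8891, -0.0166, 0.2238], [0.7162, 0.3574, -0.5994, -0.389], [-0.527, -0.2861, -0.8003, 1.3097], [0.0, 0.0, 0.0, 1.0]]}
{'time_s': 0.1, 'joint_positions': array([-1.48337886e+00,  3.13398476e-01,  1.49835182e+00,  1.49370927e-06,
        1.33098258e+00, -2.23384653e-01]), 'joint_vel': array([ 0.00131881, -0.00095841, -0.00297906, -0.0005135 ,  0.00019567,
        0.00104738]), 'effort': array([ 3.69972709e-03, -4.12897038e+01, -2.60137957e+01, -7.98929204e-05,
        3.05663190e-03, -1.05768844e-06]), 'ee_pos': array([ 0.16053258, -0.499612  ,  0.22279353]), 'orientation': array([-5.68746613e-04,  9.87949402e-01,  1.54776140e-01,  3.94521744e-05]), 'ft_force': array([0.68411718, 0.22792821, 0.1447029 ]), 'ft_torque': array([ 0.00096108, -0.05392671,  0.01104474]), 'gripper_force': 0.0, 'grip_width': 0.08533763884037442}
```

View pics/top0.png

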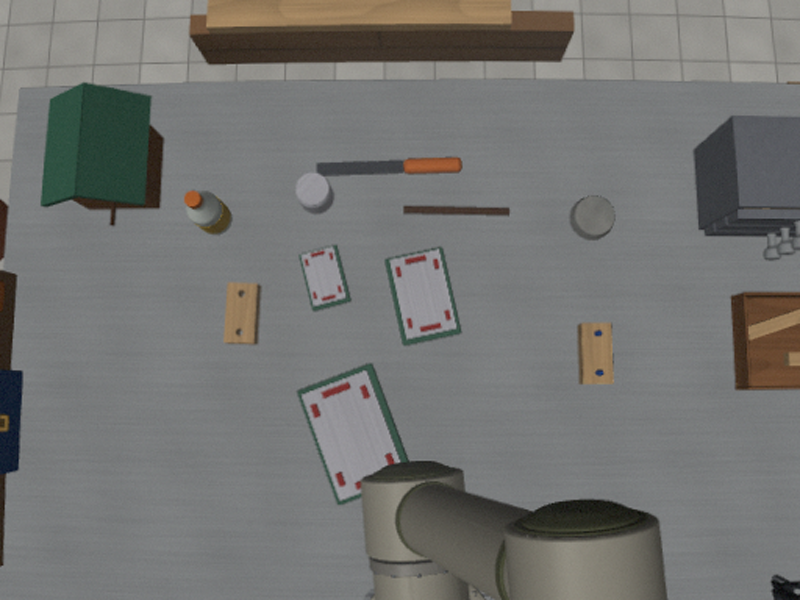

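View pics/scene0.png

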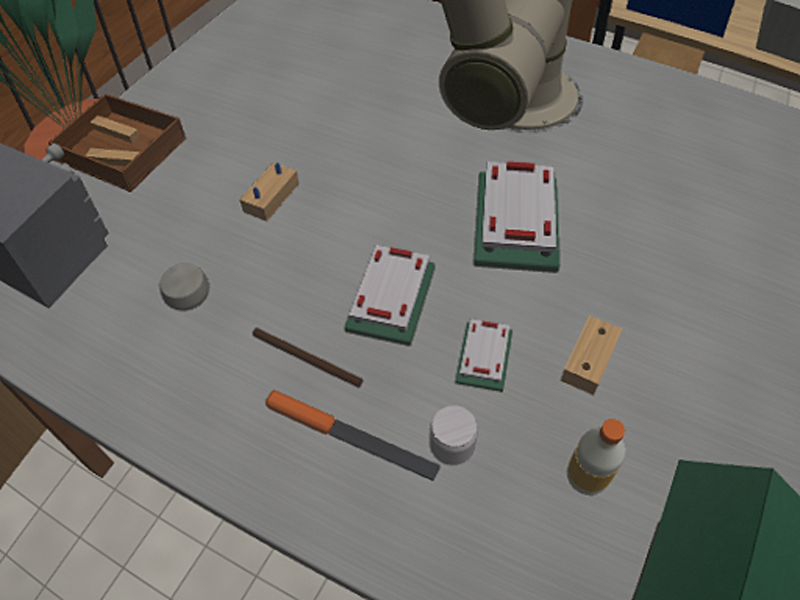

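Candidates for the stage in the top view at 800x600 are small (325,277), middle (423,295) and large (352,432). By size, (423,295) is the middle one, which I'll confirm by measuring its plate. The dowel block is on the right at (597,353) with blue dowels, and the hole block is on the left at (241,313).

```bash
cat > h.py <<'E'
import numpy as np,cv2
from cell import get_calibration
def K(c): return np.array([[c["fx"],0,c["cx"]],[0,c["fy"],c["cy"]],[0,0,1.]])
def to_world(px,z,c):
    u=cv2.undistortPoints(np.asarray(px,float).reshape(-1,1,2),K(c),np.array(c["dist_coeffs"]))[:,0]
    T=np.array(c["world_to_cam"]);R=T[:3,:3];o=-R.T@T[:3,3]
    d=np.c_[u,np.ones(len(u))]@R
    return o+d*((z-o[2])/d[:,2])[:,None]
def to_px(p,c):
    T=np.array(c["world_to_cam"]);return cv2.projectPoints(np.asarray(p,float),cv2.Rodrigues(T[:3,:3])[0],T[:3,3],K(c),np.array(c["dist_coeffs"]))[0][:,0]
def rect(mask,z,c):
    ys,xs=np.nonzero(mask); w=to_world(np.c_[xs,ys],z,c)[:,:2]
    (x,y),(a,b),t=cv2.minAreaRect((w*1000).astype(np.float32))
    if a<b:a,b,t=b,a,t+90
    t=(t+90)%180-90
    return np.round([x,y,a,b,t],1)
def blobs(mask,mn=4):
    n,l,s,ce=cv2.connectedComponentsWithStats(mask.astype(np.uint8)); return [(s[i,4],ce[i]) for i in range(1,n) if s[i,4]>=mn],l
E
cat > m.py <<'E'
from h import *
import sys
for n,rois in (("top",dict(stage=(245,157,297,222),dowel=(366,202,396,250),hole=(140,176,170,224))),("scene",dict(stage=(218,152,282,222),dowel=(150,100,195,142),hole=(356,198,402,254)))):
    im=np.load(n+"0.npy").astype(int);c=get_calibration(n);r,g,b=im[...,0],im[...,1],im[...,2]
    for k,(x0,y0,x1,y1) in rois.items():
        roi=np.zeros(r.shape,bool);roi[y0:y1,x0:x1]=1
        if k=="stage":
            red=roi&(r>g+50)
            print(n,"red rect",rect(red,.046,c))
            B,_=blobs(red); print([ (a,np.round(to_world([p],.046,c)[0,:2]*1000,1).tolist()) for a,p in B])
            print("white",rect(roi&(r>150)&(abs(r-g)<25),.038,c))
        else:
            print(n,k,"wood",rect(roi&(r>b+25),.032,c))
            m=roi&(b>r+15) if k=="dowel" else cv2.erode((roi).astype(np.uint8),np.ones((13,13)))>0
            if k=="hole": m=m&(r+g+b<0.62*np.median((r+g+b)[roi&(r>b+25)]))
            z=.045 if k=="dowel" else .032
            B,_=blobs(m); print([(a,np.round(to_world([p],z,c)[0,:2]*1000,1).tolist(),np.round(p,1).tolist()) for a,p in B])
E
python3 m.py; python3 - <<'E'
import numpy as np,cv2
im=np.load("top0.npy")[150:330,130:400,::-1]
cv2.imwrite("pics/crop.png",cv2.resize(im,(800,533),interpolation=cv2.INTER_CUBIC))
E
```

```text
top red rect [560.2   8.5 119.4  67.5  12.3]
[(np.int32(28), [615.8, 20.3]), (np.int32(11), [608.7, -13.2]), (np.int32(12), [595.6, 48.2]), (np.int32(10), [524.8, -31.4]), (np.int32(11), [511.5, 30.2]), (np.int32(29), [504.6, -3.5])]
white [560.4   7.8 129.4  79.6  12.2]
top dowel wood [ 4.631e+02 -2.736e+02  9.960e+01  5.500e+01  3.000e-01]
[(np.int32(11), [494.2, -275.0], [382.4, 212.9]), (np.int32(13), [431.0, -275.6], [383.3, 238.0])]
top hole wood [529.4 309.2 100.   52.   -1.9]
[(np.int32(6), [562.5, 309.8], [153.8, 187.2]), (np.int32(10), [496.8, 284.0], [163.0, 212.5]), (np.int32(6), [498.0, 313.1], [151.8, 212.0])]
scene red rect [558.1   9.1 121.8  68.9  12.5]
[(np.int32(35), [502.2, -2.1]), (np.int32(15), [522.7, -30.3]), (np.int32(16), [509.5, 30.6]), (np.int32(19), [607.0, -12.1]), (np.int32(16), [594.4, 49.4]), (np.int32(46), [613.9, 20.9])]
white [558.4   9.2 133.2  82.3  11.7]
scene dowel wood [ 470.2 -265.8  120.6   70.     0.7]
[(np.int32(18), [430.2, -274.0], [177.7, 107.3]), (np.int32(19), [494.7, -273.3], [163.8, 123.0])]
scene hole wood [535.2 310.  116.8  50.9  -1.8]
[(np.int32(13), [495.3, 311.5], [384.6, 211.6]), (np.int32(20), [559.4, 310.1], [374.9, 234.0]), (np.int32(128), [585.4, 307.7], [369.8, 243.3])]
```

View pics/crop.png

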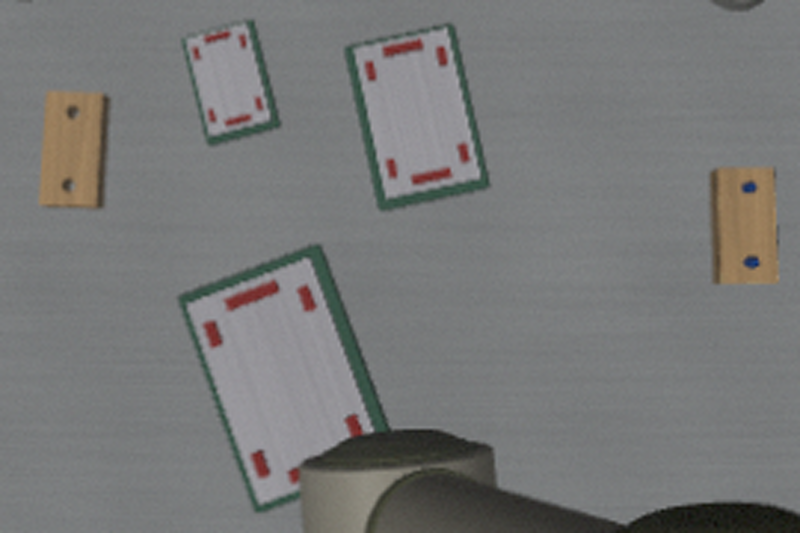

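The middle stage at (423,295) measures about 134 x 84 mm, which matches the description. The small and large ones don't. Estimates in mm:

| Item | x | y | Yaw |
|---|---|---|---|
| Plate | 559 | 9 | 12.1° |
| Dowel block | 462.5 | -274.5 | 0.5° |
| Hole block | 529 | 311 | -1.9° |

I'll start moving now.

```bash
cat > go.py <<'E'
import sys,numpy as np
from cell import observe
from scipy.spatial.transform import Rotation as R
def go(x,y,z,yaw):
    s=observe();q=s["orientation"];r=R.from_quat([q[1],q[2],q[3],q[0]])
    t=R.from_euler("z",yaw,degrees=True)*R.from_euler("x",180,degrees=True)
    d=r.inv().apply(np.array([x,y,z])/1000-s["ee_pos"])/.15
    a=(r.inv()*t).as_rotvec(degrees=True)/45
    print("t",round(s["time_s"],1),"pos",np.round(s["ee_pos"]*1000,1),"F",np.round(s["ft_force"],1),"w",round(s["grip_width"]*1000,1),"fr",np.round(d,3),np.round(a,4))
if __name__=="__main__": go(*map(float,sys.argv[1:]))
E
python3 go.py 462.5 -274.5 180 0.5
```

```text
t 0.1 pos [ 160.5 -499.6  222.8] F [0.7 0.2 0.1] w 85.3 fr [ 2.376 -0.813  0.287] [-1.500e-03 -1.000e-04  3.846e-01]
```

Call:
{"fn": "move_arm", "kwargs": {
  "plan": [
    [0.1,-0.03,0,0,0,0],
    [0.2,-0.06,0,0,0,0],
    [0.3,-0.1,0,0,0,0.05],
    [0.4,-0.15,0,0,0,0.1],
    [0.5,-0.2,0,0,0,0.15],
    [0.6,-0.25,0,0,0,0.2],
    [0.7,-0.3,0,0,0,0.25],
    [0.8,-0.35,0,0,0,0.3],
    [0.9,-0.4,0,0,0,0.35],
    [1,-0.4,0,0,0,0.385]
  ],
  "claw": -1
}}

```text
time_s: 1.1
ee_pos: [0.2863, -0.395, 0.2235]
orientation: [-0.0, 1.0, 0.004, 0.0]
ft_force: [-0.3, -1.2, -0.2]
grip_width: 0.0856
gripper_force: 0.0
```

```bash
python3 go.py 462.5 -274.5 180 0.5
```

```text
t 1.1 pos [ 286.3 -395.   223.5] F [-0.3 -1.2 -0.2] w 85.6 fr [ 1.181 -0.794  0.29 ] [-0.0002 -0.0002 -0.0008]
```

Call:
{"fn": "move_arm", "kwargs": {
  "plan": [
    [0.12,-0.1,0.03,0,0,0],
    [0.24,-0.2,0.06,0,0,0],
    [0.36,-0.3,0.09,0,0,0],
    [0.48,-0.4,0.12,0,0,0],
    [0.6,-0.5,0.16,0,0,0],
    [0.72,-0.6,0.2,0,0,0],
    [0.84,-0.7,0.24,0,0,0],
    [0.94,-0.77,0.27,0,0,0],
    [1,-0.794,0.29,0,0,0],
    [1,-0.794,0.29,0,0,0]
  ]
}}

```text
time_s: 2.1
ee_pos: [0.4347, -0.2754, 0.1795]
orientation: [-0.0, 1.0, 0.005, -0.0]
ft_force: [0.8, 0.3, 0.4]
grip_width: 0.0851
gripper_force: 0.0
```

```bash
cat > w.py <<'E'
import sys
from h import *
from cell import *
c=get_calibration("wrist");im=get_image("wrist");n=sys.argv[1]
np.save(n+".npy",im);np.savez(n+"_c.npz",**c)
cv2.imwrite(f"pics/{n}.png",im[:,:,::-1])
E
python3 w.py w1; python3 go.py 462.5 -274.5 180 0.5; python3 - <<'E'
from h import *
im=np.load("w1.npy").astype(int);c=dict(np.load("w1_c.npz"));r,g,b=im[...,0],im[...,1],im[...,2]
B,_=blobs((b>r+20)&(b>g+15),30);print([(a,p.round(1),(to_world([p],.045,c)[0]*1000).round(1)) for a,p in B])
print(np.round(to_px([[.4625,-.2745,.032]],c)))
E
```

```text
t 2.1 pos [ 434.1 -276.   179.7] F [0.9 0.1 0.6] w 85.4 fr [ 0.189 -0.008 -0.002] [-0.0003  0.0005  0.0011]
[(np.int32(66), array([260. , 116.9]), array([ 493.4, -276.7,   45. ])), (np.int32(79), array([259.4, 186.7]), array([ 430.5, -277. ,   45. ]))]
[[257. 150.]]
```

View pics/w1.png

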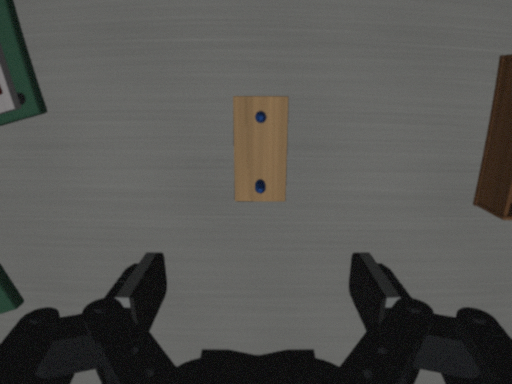

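The wrist view shows the dowel block at (261,149) and its dowels at (260,117) and (259,187), which agrees with the estimate. I'll descend and grip.

Call:
{"fn": "move_arm", "kwargs": {
  "plan": [
    [0.1,0,0,0,0,0],
    [0.187,0,0.1,0,0,0],
    [0.187,0,0.25,0,0,0],
    [0.187,0,0.4,0,0,0],
    [0.187,0,0.55,0,0,0],
    [0.187,0,0.7,0,0,0],
    [0.187,0,0.82,0,0,0],
    [0.187,0,0.92,0,0,0],
    [0.187,0,1,0,0,0],
    [0.187,0,1,0,0,0]
  ]
}}

```text
time_s: 3.15
ee_pos: [0.4612, -0.2762, 0.0287]
orientation: [-0.001, 1.0, 0.004, -0.001]
ft_force: [0.1, -0.7, -0.3]
grip_width: 0.0854
gripper_force: 0.0
```

Call:
{"fn": "move_arm", "kwargs": {
  "plan": [
    [0,0,0,0,0,0],
    [0,0,0,0,0,0],
    [0,0,0,0,0,0],
    [0,0,0,0,0,0],
    [0,0,0,0,0,0],
    [0,0,0,0,0,0],
    [0,0,0,0,0,0],
    [0,0,0,0,0,0],
    [0,0,0,0,0,0],
    [0,0,0,0,0,0]
  ],
  "claw": 1,
  "grip_force": 50
}}

```text
time_s: 4.15
ee_pos: [0.462, -0.2763, 0.0298]
orientation: [-0.0, 1.0, 0.004, -0.0]
ft_force: [0.1, -0.5, -0.5]
grip_width: -0.0
gripper_force: 0.0
```

Call:
{"fn": "move_arm", "kwargs": {
  "plan": [
    [0,0,-0.05,0,0,0],
    [0,0,-0.12,0,0,0],
    [0,0,-0.2,0,0,0],
    [0,0,-0.3,0,0,0],
    [0,0,-0.4,0,0,0],
    [0,0,-0.5,0,0,0],
    [0,0,-0.6,0,0,0],
    [0,0,-0.67,0,0,0],
    [0,0,-0.67,0,0,0],
    [0,0,-0.67,0,0,0]
  ]
}}

```text
time_s: 5.15
ee_pos: [0.4619, -0.2762, 0.1302]
orientation: [-0.0, 1.0, 0.004, -0.0]
ft_force: [0.2, -0.7, -0.7]
grip_width: -0.0001
gripper_force: 0.0
```

```bash
python3 w.py w2; python3 go.py 559.3 8.9 130 12.1; python3 - <<'E'
from h import *
from cell import observe
im=np.load("w2.npy").astype(int);c=dict(np.load("w2_c.npz"));r,g,b=im[...,0],im[...,1],im[...,2]
z=observe()["ee_pos"][2]-.030
B,_=blobs((b>r+20)&(b>g+15),30);print([(a,p.round(1),(to_world([p],z+.045,c)[0]*1000).round(1)) for a,p in B])
E
```

```text
t 5.2 pos [ 461.8 -276.   129.8] F [ 0.2 -0.4 -0. ] w 0.1 fr [ 6.660e-01 -1.894e+00 -1.000e-03] [-0.001   0.0009 -0.2582]
[(np.int32(118), array([258.8, 157.7]), array([ 512.7, -276.1,  144.8])), (np.int32(116), array([258.4, 233.9]), array([ 477.3, -276.3,  144.8]))]
```

The fingers shut on nothing, so I'll look.

```bash
python3 - <<'E'
from h import *
from cell import *
c=get_calibration("scene");im=get_image("scene");cv2.imwrite("pics/s2.png",np.hstack([cv2.resize(im[60:220,100:300,::-1],(450,360)),cv2.resize(np.load("w2.npy")[:,:,::-1],(350,263)).copy() if 0 else cv2.copyMakeBorder(cv2.resize(np.load("w2.npy")[:,:,::-1],(350,263)),0,97,0,0,0)]))
im=np.load("w2.npy").astype(int);c=dict(np.load("w2_c.npz"));r,g,b=im[...,0],im[...,1],im[...,2]
B,_=blobs((b>r+20)&(b>g+15),30);print([(a,p.round(1),(to_world([p],.045,c)[0]*1000).round(1)) for a,p in B])
o=-c["world_to_cam"][:3,:3].T@c["world_to_cam"][:3,3];print(o)
print(to_px([[.462,-.276,.105],[.462,-.276,.124]],c))
E
```

```text
[(np.int32(118), array([258.8, 157.7]), array([ 494. , -276.6,   45. ])), (np.int32(116), array([258.4, 233.9]), array([ 432.4, -276.9,   45. ]))]
[ 0.53799141 -0.27533888  0.27962941]
[[257.55101795 229.89507177]
 [257.54570919 244.07679159]]
```

View pics/s2.png

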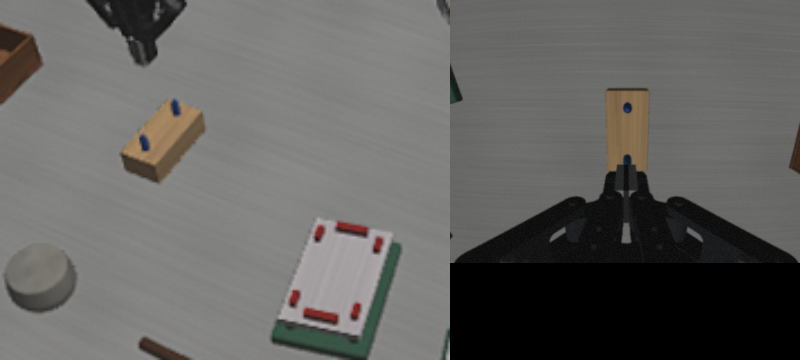

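```bash
python3 - <<'E'
from h import *
from cell import *
c=dict(np.load("w2_c.npz"));print(c["fx"],c["world_to_cam"][:3,:3].round(3).tolist())
im=np.load("w2.npy");print(im[215:300:4,259].sum(1).tolist(), im[215:300:4,245].sum(1).tolist())
for x in(.451,.462,.473):print(x,[to_px([[x,-.276,z]],c)[0,1].round() for z in(.095,.105,.115,.124,.13,.14,.15)])
c1=dict(np.load("w1_c.npz"));o=-c1["world_to_cam"][:3,:3].T@c1["world_to_cam"][:3,3];print(o,c1["fx"]*.0854/185)
s=observe();print(s["joint_positions"],s["effort"].round(2),s["grip_width"],s["ee_pos"])
cv2.imwrite("pics/w2c.png",cv2.resize(im[200:384,130:390,::-1],None,fx=3,fy=3))
E
```

```text
319.81277518882905 [[0.009, -1.0, -0.001], [-0.954, -0.009, 0.299], [-0.299, -0.002, -0.954]]
[312, 313, 308, 94, 63, 69, 108, 49, 44, 62, 46, 30, 30, 33, 32, 45, 105, 103, 118, 114, 100, 92] [322, 312, 313, 313, 320, 313, 292, 115, 117, 110, 122, 129, 121, 128, 120, 101, 211, 38, 56, 56, 37, 72]
0.451 [np.float64(240.0), np.float64(247.0), np.float64(254.0), np.float64(262.0), np.float64(268.0), np.float64(278.0), np.float64(289.0)]
0.462 [np.float64(223.0), np.float64(230.0), np.float64(237.0), np.float64(244.0), np.float64(249.0), np.float64(259.0), np.float64(269.0)]
0.473 [np.float64(207.0), np.float64(212.0), np.float64(219.0), np.float64(225.0), np.float64(230.0), np.float64(238.0), np.float64(248.0)]
[ 0.51082339 -0.27448688  0.32885759] 0.1476324918979784
[-7.56667256e-01  4.32400942e-01  1.58500137e+00  1.94843165e-05
  1.12546251e+00  8.05739096e-01] [ 2.000e-02 -4.477e+01 -2.376e+01  0.000e+00  0.000e+00  0.000e+00] -0.00011640774482192154 [ 0.46177101 -0.27602026  0.12964704]
```

View pics/w2c.png

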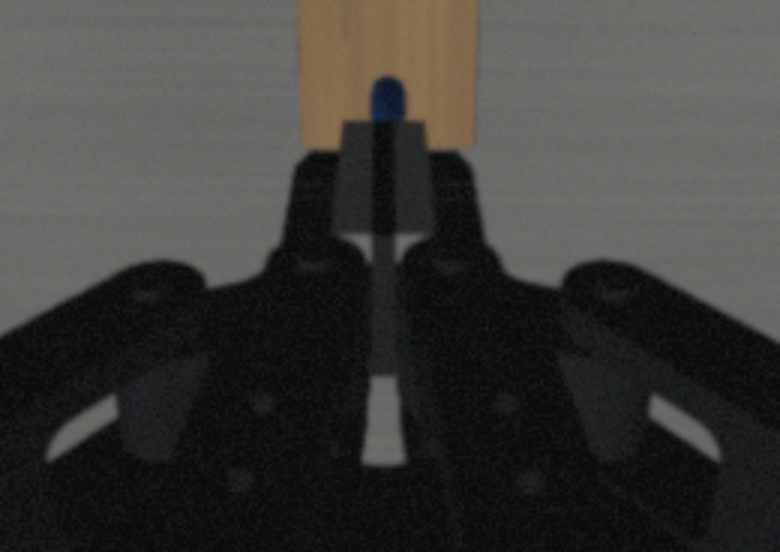

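The crop shows the shut fingertips at wrist px (259,240), behind where a 25 mm tip offset would put them. I'll check the tip height with the scene camera too.

```bash
python3 - <<'E'
from h import *
cs=get_calibration("scene");cw=dict(np.load("w2_c.npz"))
def ray(px,c):
    a,b=to_world([px],0,c)[0],to_world([px],.2,c)[0];return a,(b-a)/np.linalg.norm(b-a)
a,d=ray((163.6,87.6),cs);e,f=ray((259,240),cw)
t,s=np.linalg.lstsq(np.c_[d,-f],e-a,rcond=None)[0];print(a+t*d,e+s*f)
for z in(.09,.1,.105,.11,.12,.13,.14):print(z,to_px([[.462,-.276,z]],cs)[0].round(1))
E
```

```text
[ 0.46481282 -0.27386718  0.13946948] [ 0.47047187 -0.2766382   0.13681914]
0.09 [167.1 101.7]
0.1 [166.4  98.8]
0.105 [166.1  97.3]
0.11 [165.7  95.8]
0.12 [165.   92.7]
0.13 [164.3  89.6]
0.14 [163.5  86.5]
```

Both cameras put the shut tips about 7 mm above the reported TCP height, where the spec says 25 mm ahead of it. I'll use that measured offset, lower further in guarded steps and check the force.

Call:
{"fn": "move_arm", "kwargs": {
  "plan": [
    [0,0,0,0,0,0],
    [0,0,0,0,0,0],
    [0,0,0,0,0,0],
    [0,0,0,0,0,0],
    [0,0,0.1,0,0,0],
    [0,0,0.22,0,0,0],
    [0,0,0.36,0,0,0],
    [0,0,0.5,0,0,0],
    [0,0,0.6,0,0,0],
    [0,0,0.67,0,0,0]
  ],
  "claw": -1
}}

```text
time_s: 6.25
ee_pos: [0.4618, -0.276, 0.0287]
orientation: [-0.0, 1.0, 0.004, -0.0]
ft_force: [0.2, -0.1, -0.5]
grip_width: 0.0855
gripper_force: 0.0
```

Call:
{"fn": "move_arm", "kwargs": {
  "plan": [
    [0,0,0.02,0,0,0],
    [0,0,0.05,0,0,0],
    [0,0,0.08,0,0,0],
    [0,0,0.11,0,0,0],
    [0,0,0.14,0,0,0],
    [0,0,0.17,0,0,0],
    [0,0,0.19,0,0,0],
    [0,0,0.2,0,0,0],
    [0,0,0.2,0,0,0],
    [0,0,0.2,0,0,0]
  ]
}}

```text
time_s: 7.25
ee_pos: [0.4621, -0.2763, -0.0001]
orientation: [0.0, 1.0, 0.004, 0.0]
ft_force: [0.1, 0.1, -0.2]
grip_width: 0.0855
gripper_force: 0.0
```

Call:
{"fn": "move_arm", "kwargs": {
  "plan": [
    [0,0,0,0,0,0],
    [0,0,0,0,0,0],
    [0,0,0,0,0,0],
    [0,0,0,0,0,0],
    [0,0,0,0,0,0],
    [0,0,0,0,0,0],
    [0,0,0,0,0,0],
    [0,0,0,0,0,0],
    [0,0,0,0,0,0],
    [0,0,0,0,0,0]
  ],
  "claw": 1,
  "grip_force": 50
}}

```text
time_s: 8.25
ee_pos: [0.4622, -0.2764, 0.0001]
orientation: [0.0, 1.0, 0.004, 0.0]
ft_force: [-1.1, 0.3, 5.3]
grip_width: 0.0491
gripper_force: 52.8
```

Gripped at 49 mm. Next I lift and carry it to the plate.

Call:
{"fn": "move_arm", "kwargs": {
  "plan": [
    [0,0,-0.04,0,0,0],
    [0,0,-0.1,0,0,0],
    [0,0,-0.18,0,0,0],
    [0,0,-0.26,0,0,0],
    [0,0,-0.34,0,0,0],
    [0,0,-0.42,0,0,0],
    [0,0,-0.5,0,0,0],
    [0,0,-0.58,0,0,0],
    [0,0,-0.62,0,0,0],
    [0,0,-0.62,0,0,0]
  ]
}}

```text
time_s: 9.25
ee_pos: [0.4623, -0.2765, 0.0937]
orientation: [0.001, 1.0, 0.004, 0.001]
ft_force: [-0.2, -0.6, -1.6]
grip_width: 0.0492
gripper_force: 52.2
```

Call:
{"fn": "move_arm", "kwargs": {
  "plan": [
    [0.03,-0.08,0,0,0,0],
    [0.06,-0.18,0,0,0,0],
    [0.1,-0.29,0,0,0,0],
    [0.14,-0.4,0,0,0,-0.04],
    [0.18,-0.51,0,0,0,-0.08],
    [0.22,-0.62,0,0,0,-0.12],
    [0.26,-0.73,0,0,0,-0.16],
    [0.3,-0.84,0,0,0,-0.2],
    [0.33,-0.92,0,0,0,-0.24],
    [0.34,-0.96,0,0,0,-0.258]
  ]
}}

```text
time_s: 10.25
ee_pos: [0.512, -0.1301, 0.0925]
orientation: [-0.0, 0.994, 0.107, -0.0]
ft_force: [0.1, -0.9, -2.1]
grip_width: 0.0492
gripper_force: 52.1
```

```bash
python3 go.py 559.3 8.9 90 12.1
```

```text
t 10.2 pos [ 512.  -130.1   92.5] F [ 0.1 -0.9 -2.1] w 49.2 fr [ 0.505 -0.839  0.017] [-0.0007  0.0007  0.0035]
```

Call:
{"fn": "move_arm", "kwargs": {
  "plan": [
    [0.04,-0.07,0,0,0,0],
    [0.09,-0.16,0,0,0,0],
    [0.15,-0.26,0,0,0,0],
    [0.21,-0.36,0,0,0,0],
    [0.28,-0.47,0,0,0,0],
    [0.35,-0.58,0,0,0,0],
    [0.42,-0.7,0,0,0,0],
    [0.48,-0.79,0,0,0,0],
    [0.505,-0.839,0,0,0,0],
    [0.505,-0.839,0,0,0,0]
  ]
}}

```text
time_s: 11.25
ee_pos: [0.5596, 0.0079, 0.0927]
orientation: [-0.0, 0.994, 0.106, -0.0]
ft_force: [0.8, 0.3, -1.6]
grip_width: 0.0491
gripper_force: 52.2
```

```bash
python3 w.py w3; python3 go.py 559.3 8.9 90 12.1; python3 - <<'E'
from h import *
from cell import *
im=np.load("w3.npy").astype(int);c=dict(np.load("w3_c.npz"));r,g,b=im[...,0],im[...,1],im[...,2]
z=observe()["ee_pos"][2]
B,_=blobs((b>r+20)&(b>g+15),20);print([(a,p.round(1),(to_world([p],z+.045,c)[0]*1000).round(1)) for a,p in B])
B,_=blobs((r>g+35)&(r>b+35),20);print([(a,p.round(1),(to_world([p],.046,c)[0]*1000).round(1)) for a,p in B])
S=get_image("top");cv2.imwrite("pics/m3.png",np.hstack([cv2.resize(im.astype(np.uint8)[:,:,::-1],(440,330)),cv2.resize(S[140:250,220:340,::-1],(360,330))]))
E
```

```text
t 11.3 pos [559.5   7.2  92.7] F [-0.3  0.4 -1. ] w 49.5 fr [ 0.001 -0.011  0.018] [0.0001 0.0003 0.0005]
[(np.int32(762), array([256.8, 223.2]), array([592. ,  15.4, 137.7])), (np.int32(276), array([256.5, 345.7]), array([538.9,   4.1, 137.7]))]
[(np.int32(260), array([19.6, 59.1]), array([628.1, 170.2,  46. ])), (np.int32(120), array([50.8, 70.3]), array([624.8, 149.4,  46. ])), (np.int32(733), array([258.3, 129.4]), array([615.1,  19.7,  46. ])), (np.int32(191), array([207.5, 147.7]), array([597.7,  47.9,  46. ])), (np.int32(196), array([308.5, 147.9]), array([610.7, -12.9,  46. ])), (np.int32(103), array([ 67.2, 157. ]), array([573.5, 135.7,  46. ])), (np.int32(89), array([ 13. , 160.5]), array([563.7, 173.4,  46. ])), (np.int32(211), array([ 42.5, 171.7]), array([560.3, 152.4,  46. ]))]
```

View pics/m3.png

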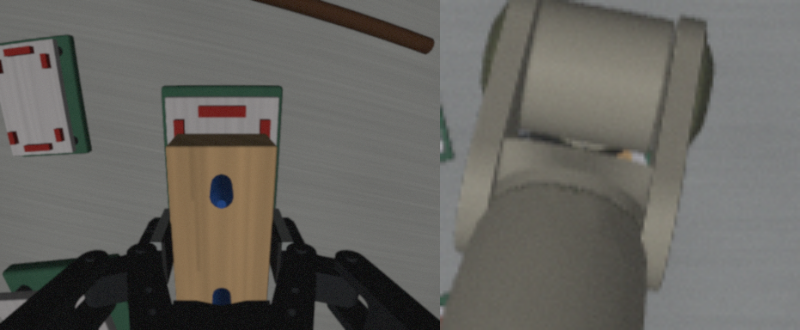

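The held block is aligned over the stop pattern, with the end stop at wrist px (258,129) and the corner stops at (207,148) and (308,148), symmetric about the block. I'll lower it.

Call:
{"fn": "move_arm", "kwargs": {
  "plan": [
    [0,0,0.05,0,0,0],
    [0,0,0.1,0,0,0],
    [0,0,0.16,0,0,0],
    [0,0,0.22,0,0,0],
    [0,0,0.26,0,0,0],
    [0,0,0.3,0,0,0],
    [0,0,0.33,0,0,0],
    [0,0,0.345,0,0,0],
    [0,0,0.355,0,0,0],
    [0,0,0.355,0,0,0]
  ]
}}

```text
time_s: 12.35
ee_pos: [0.5596, 0.0071, 0.0396]
orientation: [0.0, 0.994, 0.105, 0.0]
ft_force: [0.6, -0.3, -1.3]
grip_width: 0.049
gripper_force: 52.2
```

Call:
{"fn": "move_arm", "kwargs": {
  "plan": [
    [0,0,0.003,0,0,0],
    [0,0,0.005,0,0,0],
    [0,0,0.007,0,0,0],
    [0,0,0.009,0,0,0],
    [0,0,0.01,0,0,0],
    [0,0,0.01,0,0,0],
    [0,0,0.01,0,0,0],
    [0,0,0.01,0,0,0],
    [0,0,0.01,0,0,0],
    [0,0,0.01,0,0,0]
  ]
}}

```text
time_s: 13.35
ee_pos: [0.5596, 0.0071, 0.0381]
orientation: [0.0, 0.994, 0.105, 0.0]
ft_force: [-1.4, 0.6, 1.7]
grip_width: 0.0491
gripper_force: 52.5
```

Contact at z = 38.1 as expected. Release and retreat.

Call:
{"fn": "move_arm", "kwargs": {
  "plan": [
    [0,0,0,0,0,0],
    [0,0,0,0,0,0],
    [0,0,0,0,0,0],
    [0,0,0,0,0,0],
    [0,0,0,0,0,0],
    [0,0,-0.05,0,0,0],
    [0,0,-0.15,0,0,0],
    [0,0,-0.3,0,0,0],
    [0,0,-0.45,0,0,0],
    [0,0,-0.6,0,0,0]
  ],
  "claw": -1
}}

```text
time_s: 14.35
ee_pos: [0.5595, 0.0071, 0.1296]
orientation: [0.0, 0.994, 0.105, 0.0]
ft_force: [-0.2, 0.0, -0.2]
grip_width: 0.0856
gripper_force: 0.0
```

Call:
{"fn": "move_arm", "kwargs": {
  "plan": [
    [-0.05,0,-0.1,0,0,0],
    [-0.1,0,-0.2,0,0,0],
    [-0.15,0,-0.3,0,0,0],
    [-0.2,0,-0.36,0,0,0],
    [-0.25,0,-0.4,0,0,0],
    [-0.3,0,-0.4,0,0,0],
    [-0.35,0,-0.4,0,0,0],
    [-0.38,0,-0.4,0,0,0],
    [-0.4,0,-0.4,0,0,0],
    [-0.4,0,-0.4,0,0,0]
  ]
}}

```text
time_s: 15.35
ee_pos: [0.5006, -0.0055, 0.1879]
orientation: [-0.0, 0.994, 0.105, -0.0]
ft_force: [-0.9, -0.1, 0.4]
grip_width: 0.0854
gripper_force: 0.0
```

```bash
python3 w.py w4; python3 go.py 510 311 170 -1.9; python3 - <<'E'
from h import *
im=np.load("w4.npy").astype(int);c=dict(np.load("w4_c.npz"));r,g,b=im[...,0],im[...,1],im[...,2]
B,_=blobs((b>r+20)&(b>g+15),20);print([(a,p.round(1),(to_world([p],.083,c)[0]*1000).round(1)) for a,p in B])
B,_=blobs((r>g+40)&(r>b+40),20);print([(a,p.round(1),(to_world([p],.046,c)[0]*1000).round(1)) for a,p in B])
E
```

```text
t 15.4 pos [500.8  -5.5 187.9] F [-0.1  1.1 -0.1] w 85.3 fr [ 0.502 -2.051  0.12 ] [-1.000e-04  2.000e-04  3.108e-01]
[(np.int32(97), array([257. ,  75.2]), array([589.9,  14.3,  83. ])), (np.int32(96), array([257.1, 157.7]), array([528.3,   1. ,  83. ]))]
[(np.int32(70), array([80.2,  1.1]), array([623.1, 174.8,  46. ])), (np.int32(57), array([105.5,   7.6]), array([621.4, 151.9,  46. ])), (np.int32(52), array([61.7, 13. ]), array([611.2, 190.5,  46. ])), (np.int32(352), array([256.8,  47. ]), array([614.6,  19.8,  46. ])), (np.int32(137), array([293.1,  64. ]), array([607.7, -13.5,  46. ])), (np.int32(139), array([220.5,  64.5]), array([594.3,  47.3,  46. ])), (np.int32(49), array([114.2,  73.8]), array([568.8, 138. ,  46. ])), (np.int32(51), array([71.5, 77.9]), array([558.3, 176.5,  46. ])), (np.int32(112), array([94.1, 86.1]), array([555. , 155.1,  46. ])), (np.int32(107), array([223.3, 161.4]), array([511.5,  29.5,  46. ])), (np.int32(110), array([290.8, 161.5]), array([524.6, -31.6,  46. ])), (np.int32(143), array([257.3, 178.4]), array([502.2,  -4.7,  46. ])), (np.int32(423), array([ 87.1, 246.7]), array([394.5, 152.3,  46. ])), (np.int32(139), array([131.1, 256.2]), array([394.1, 105.5,  46. ])), (np.int32(149), array([ 55.3, 267.9]), array([360.5, 186.9,  46. ])), (np.int32(40), array([162. , 345.7]), array([284.7,  61.3,  46. ]))]
```

View pics/w4.png

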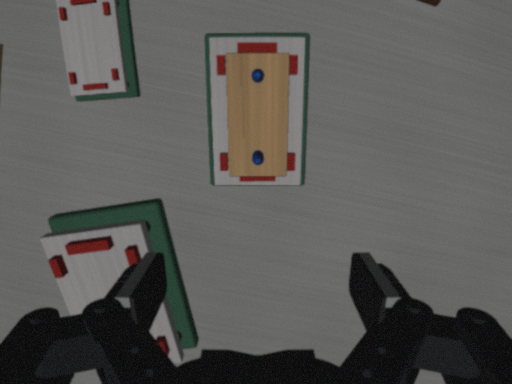

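The dowel block is seated centred. Dowel midpoint is (559.1, 7.7) and stop mean is (559.2, 7.8), with wrist dowels at (257,75) and (257,158). Next the hole block.

Call:
{"fn": "move_arm", "kwargs": {
  "plan": [
    [0.02,-0.06,0,0,0,0],
    [0.05,-0.15,0,0,0,0],
    [0.08,-0.27,0,0,0,0.04],
    [0.11,-0.39,0,0,0,0.08],
    [0.14,-0.51,0,0,0,0.12],
    [0.17,-0.63,0,0,0,0.16],
    [0.2,-0.75,0,0,0,0.2],
    [0.22,-0.87,0,0,0,0.24],
    [0.24,-0.96,0,0,0,0.28],
    [0.25,-1,0,0,0,0.31]
  ]
}}

```text
time_s: 16.4
ee_pos: [0.5058, 0.1514, 0.1879]
orientation: [-0.0, 1.0, -0.016, -0.0]
ft_force: [-0.5, -0.5, -0.1]
grip_width: 0.0853
gripper_force: 0.0
```

```bash
python3 go.py 510 311 170 -1.9
```

```text
t 16.4 pos [505.8 151.4 187.9] F [-0.5 -0.5 -0.1] w 85.3 fr [-0.006 -1.064  0.12 ] [-0.0004  0.0002  0.002 ]
```

Call:
{"fn": "move_arm", "kwargs": {
  "plan": [
    [0,-0.08,0,0,0,0],
    [0,-0.2,0,0,0,0],
    [0,-0.32,0,0,0,0],
    [0,-0.45,0.02,0,0,0],
    [0,-0.58,0.04,0,0,0],
    [0,-0.7,0.06,0,0,0],
    [0,-0.82,0.08,0,0,0],
    [0,-0.94,0.1,0,0,0],
    [0,-1,0.12,0,0,0],
    [0,-1,0.12,0,0,0]
  ]
}}

```text
time_s: 17.4
ee_pos: [0.5105, 0.3001, 0.1694]
orientation: [0.0, 1.0, -0.015, -0.0]
ft_force: [-0.4, 0.1, -0.0]
grip_width: 0.0854
gripper_force: 0.0
```

```bash
python3 w.py w5; python3 - <<'E'
from h import *
im=np.load("w5.npy").astype(int);c=dict(np.load("w5_c.npz"));r,g,b=im[...,0],im[...,1],im[...,2]
p=to_px([[.529,.311,.032]],c)[0];print(p)
roi=np.zeros(r.shape,bool);x,y=p.astype(int);roi[max(0,y-90):y+90,x-60:x+60]=1
w=roi&(r>b+25);B,l=blobs(w,500);print([(a,p.round(1)) for a,p in B],rect(w,.032,c))
cn=max(cv2.findContours(w.astype(np.uint8),cv2.RETR_EXTERNAL,cv2.CHAIN_APPROX_SIMPLE)[0],key=cv2.contourArea);print(cv2.minAreaRect(cn))
f=np.zeros(r.shape,np.uint8);cv2.drawContours(f,[cn],-1,1,-1);f=cv2.erode(f,np.ones((7,7)))
B,_=blobs((f>0)&(r+g+b<.6*np.median((r+g+b)[w])),15);print([(a,p.round(1),(to_world([p],.032,c)[0]*1000).round(1)) for a,p in B])
E
python3 go.py 529 311 -1 -1.9
```

```text
[245.1207567 162.0458265]
[(np.int32(5726), array([246.8, 158.8]))] [529.  309.4  99.2  50.2  -1.8]
((246.5, 159.5), (107.0, 57.0), 90.0)
[(np.int32(23), array([245.2, 130.5]), array([557.4, 309.8,  32. ])), (np.int32(80), array([246.7, 196.1]), array([496.5, 310.8,  32. ]))]
t 17.4 pos [510.7 299.3 169.7] F [-0.8 -0.8  0. ] w 85.4 fr [ 0.12  -0.082  1.138] [0.0005 0.0007 0.0022]
```

The hole block is at wrist px (246.5,159.5) with no yaw error. I'll descend.

Call:
{"fn": "move_arm", "kwargs": {
  "plan": [
    [0.06,-0.04,0,0,0,0],
    [0.12,-0.073,0.05,0,0,0],
    [0.12,-0.073,0.18,0,0,0],
    [0.12,-0.073,0.32,0,0,0],
    [0.12,-0.073,0.46,0,0,0],
    [0.12,-0.073,0.6,0,0,0],
    [0.12,-0.073,0.74,0,0,0],
    [0.12,-0.073,0.86,0,0,0],
    [0.12,-0.073,0.95,0,0,0],
    [0.12,-0.073,1,0,0,0]
  ]
}}

```text
time_s: 18.45
ee_pos: [0.5291, 0.3088, 0.0187]
orientation: [0.0, 1.0, -0.016, -0.001]
ft_force: [-0.6, 0.4, 0.4]
grip_width: 0.0856
gripper_force: 0.0
```

Call:
{"fn": "move_arm", "kwargs": {
  "plan": [
    [0,0,0.03,0,0,0],
    [0,0,0.06,0,0,0],
    [0,0,0.09,0,0,0],
    [0,0,0.11,0,0,0],
    [0,0,0.125,0,0,0],
    [0,0,0.13,0,0,0],
    [0,0,0.13,0,0,0],
    [0,0,0.13,0,0,0],
    [0,0,0.13,0,0,0],
    [0,0,0.13,0,0,0]
  ]
}}

```text
time_s: 19.45
ee_pos: [0.5294, 0.3093, 0.0007]
orientation: [-0.0, 1.0, -0.016, 0.0]
ft_force: [-0.4, 0.7, -0.1]
grip_width: 0.0849
gripper_force: 0.0
```

Call:
{"fn": "move_arm", "kwargs": {
  "plan": [
    [0,0,0,0,0,0],
    [0,0,0,0,0,0],
    [0,0,0,0,0,0],
    [0,0,0,0,0,0],
    [0,0,0,0,0,0],
    [0,0,0,0,0,0],
    [0,0,0,0,0,0],
    [0,0,0,0,0,0],
    [0,0,0,0,0,0],
    [0,0,0,0,0,0]
  ],
  "claw": 1,
  "grip_force": 70
}}

```text
time_s: 20.45
ee_pos: [0.5295, 0.3094, 0.0009]
orientation: [-0.0, 1.0, -0.016, 0.0]
ft_force: [-0.6, -0.0, 5.0]
grip_width: 0.0487
gripper_force: 74.3
```

Call:
{"fn": "move_arm", "kwargs": {
  "plan": [
    [0,0,-0.04,0,0,0],
    [0,0,-0.12,0,0,0],
    [0,0,-0.22,0,0,0],
    [0,0,-0.34,0,0,0],
    [0,0,-0.46,0,0,0],
    [0,0,-0.58,0,0,0],
    [0,0,-0.7,0,0,0],
    [0,0,-0.82,0,0,0],
    [0,0,-0.88,0,0,0],
    [0,0,-0.88,0,0,0]
  ]
}}

```text
time_s: 21.45
ee_pos: [0.5298, 0.3096, 0.1343]
orientation: [-0.001, 1.0, -0.016, 0.001]
ft_force: [-0.1, -0.4, -2.2]
grip_width: 0.0485
gripper_force: 73.6
```

```bash
python3 go.py 559.4 7.2 132 12.1
```

```text
t 21.4 pos [529.8 309.6 134.3] F [-0.1 -0.4 -2.2] w 48.5 fr [0.262 2.008 0.014] [-0.001  -0.0036 -0.3101]
```

Call:
{"fn": "move_arm", "kwargs": {
  "plan": [
    [0.01,0.06,0,0,0,0],
    [0.03,0.15,0,0,0,0],
    [0.05,0.27,0,0,0,-0.04],
    [0.06,0.39,0,0,0,-0.08],
    [0.08,0.51,0,0,0,-0.12],
    [0.1,0.63,0,0,0,-0.16],
    [0.11,0.75,0,0,0,-0.2],
    [0.12,0.87,0,0,0,-0.24],
    [0.13,0.96,0,0,0,-0.28],
    [0.13,1,0,0,0,-0.31]
  ]
}}

```text
time_s: 22.45
ee_pos: [0.5438, 0.1564, 0.1318]
orientation: [0.0, 0.994, 0.105, -0.001]
ft_force: [-0.6, 0.5, -1.3]
grip_width: 0.0489
gripper_force: 73.6
```

```bash
python3 go.py 559.4 7.2 132 12.1
```

```text
t 22.4 pos [543.8 156.4 131.8] F [-0.6  0.5 -1.3] w 48.9 fr [-0.106  0.995 -0.001] [ 0.0002  0.0019 -0.0011]
```

Call:
{"fn": "move_arm", "kwargs": {
  "plan": [
    [-0.01,0.07,0,0,0,0],
    [-0.03,0.18,0,0,0,0],
    [-0.04,0.3,0,0,0,0],
    [-0.05,0.43,0,0,0,0],
    [-0.07,0.56,0,0,0,0],
    [-0.08,0.69,0,0,0,0],
    [-0.09,0.81,0,0,0,0],
    [-0.1,0.92,0,0,0,0],
    [-0.106,0.995,0,0,0,0],
    [-0.106,0.995,0,0,0,0]
  ]
}}

```text
time_s: 23.45
ee_pos: [0.5597, 0.0081, 0.1324]
orientation: [0.0, 0.995, 0.104, -0.0]
ft_force: [0.0, 0.8, -1.7]
grip_width: 0.0486
gripper_force: 73.6
```

```bash
python3 w.py w6; python3 go.py 559.4 7.2 71 12.1; python3 - <<'E'
from h import *
from cell import observe
o=[]
for n in("w3","w6"):
    im=np.load(n+".npy").astype(int);r,g,b=im[...,0],im[...,1],im[...,2]
    w=((r>b+25)&(r-g<60)&(g>b+8)).astype(np.uint8);cn=max(cv2.findContours(w,cv2.RETR_EXTERNAL,cv2.CHAIN_APPROX_SIMPLE)[0],key=cv2.contourArea)
    x,y,W,H=cv2.boundingRect(cn)
    for col in(225,240,275,290):
        v=(r+g+b)[:,col]; print(n,col,y,x,W,np.abs(np.diff(v[120:230])).argsort()[-3:]+120)
    print(cv2.fitLine(cn[(cn[:,0,1]<y+6)],cv2.DIST_L2,0,.01,.01).ravel().round(3))
E
python3 - <<'E'
import cv2
cv2.imwrite("pics/cmp.png",cv2.hconcat([cv2.resize(cv2.imread(f"pics/{n}.png"),(400,300)) for n in("w3","w6")]))
E
```

```text
t 23.5 pos [559.6   9.1 132.4] F [ 0.7  0.4 -0.9] w 48.8 fr [-0.004  0.012  0.409] [-0.0003  0.0003 -0.0016]
w3 225 169 193 129 [169 154 155]
w3 240 169 193 129 [122 136 155]
w3 275 169 193 129 [136 122 155]
w3 290 169 193 129 [169 154 155]
[  1.     -0.    255.983 169.593]
w6 225 167 192 131 [135 154 168]
w6 240 167 192 131 [168 129 133]
w6 275 167 192 131 [168 154 138]
w6 290 167 192 131 [138 168 133]
[ 1.00000e+00 -9.00000e-03  2.61538e+02  1.68654e+02]
```

View pics/cmp.png

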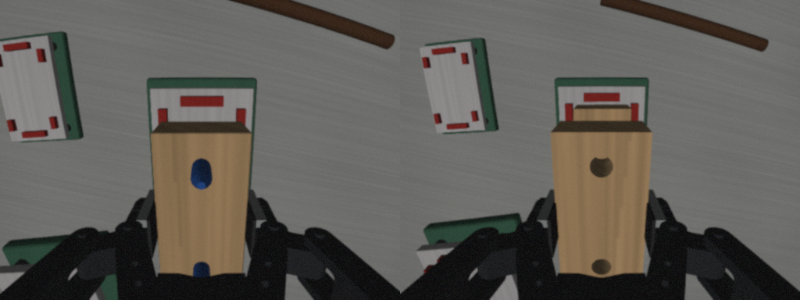

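The hole block is held the same way as the first block was, within about 0.5 mm; its front edge is at row 168 vs 169. I'll lower it over the dowels.

Call:
{"fn": "move_arm", "kwargs": {
  "plan": [
    [-0.003,0.005,0.03,0,0,0],
    [-0.006,0.009,0.07,0,0,0],
    [-0.006,0.009,0.11,0,0,0],
    [-0.006,0.009,0.15,0,0,0],
    [-0.006,0.009,0.18,0,0,0],
    [-0.006,0.009,0.21,0,0,0],
    [-0.006,0.009,0.23,0,0,0],
    [-0.006,0.009,0.24,0,0,0],
    [-0.006,0.009,0.24,0,0,0],
    [-0.006,0.009,0.24,0,0,0]
  ]
}}

```text
time_s: 24.5
ee_pos: [0.5592, 0.0079, 0.0967]
orientation: [0.0, 0.994, 0.105, 0.0]
ft_force: [0.1, 0.4, -0.6]
grip_width: 0.0487
gripper_force: 73.6
```

```bash
python3 go.py 559.4 7.2 71 12.1;python3 go.py 559.4 7.2 71 12.1
```

```text
t 24.5 pos [559.2   7.9  96.7] F [ 0.1  0.4 -0.6] w 48.7 fr [0.    0.005 0.171] [ 0.0002 -0.0004 -0.0002]
t 24.5 pos [559.2   7.9  96.7] F [ 0.1  0.4 -0.6] w 48.7 fr [0.    0.005 0.171] [ 0.0002 -0.0004 -0.0002]
```

Call:
{"fn": "move_arm", "kwargs": {
  "plan": [
    [0,0,0.01,0,0,0],
    [0,0,0.02,0,0,0],
    [0,0,0.03,0,0,0],
    [0,0,0.04,0,0,0],
    [0,0,0.05,0,0,0],
    [0,0,0.06,0,0,0],
    [0,0,0.07,0,0,0],
    [0,0,0.08,0,0,0],
    [0,0,0.08,0,0,0],
    [0,0,0.08,0,0,0]
  ]
}}

```text
time_s: 25.5
ee_pos: [0.5591, 0.008, 0.0846]
orientation: [0.0, 0.994, 0.105, 0.0]
ft_force: [0.1, 0.0, -1.2]
grip_width: 0.0483
gripper_force: 73.6
```

```bash
python3 go.py 559.4 7.2 71 12.1
```

```text
t 25.5 pos [559.1   8.   84.6] F [ 0.1  0.  -1.2] w 48.3 fr [0.001 0.005 0.09 ] [ 0.0001 -0.     -0.0002]
```

No contact force and the underside is below the dowel tips, so the dowels are in the holes. I'll continue to flush.

Call:
{"fn": "move_arm", "kwargs": {
  "plan": [
    [0,0,0.01,0,0,0],
    [0,0,0.02,0,0,0],
    [0,0,0.03,0,0,0],
    [0,0,0.04,0,0,0],
    [0,0,0.05,0,0,0],
    [0,0,0.06,0,0,0],
    [0,0,0.07,0,0,0],
    [0,0,0.08,0,0,0],
    [0,0,0.08,0,0,0],
    [0,0,0.08,0,0,0]
  ]
}}

```text
time_s: 26.5
ee_pos: [0.5591, 0.008, 0.0725]
orientation: [-0.0, 0.994, 0.105, -0.0]
ft_force: [-0.8, -0.7, -1.9]
grip_width: 0.0485
gripper_force: 73.6
```

Call:
{"fn": "move_arm", "kwargs": {
  "plan": [
    [0,0,0.01,0,0,0],
    [0,0,0.02,0,0,0],
    [0,0,0.03,0,0,0],
    [0,0,0.03,0,0,0],
    [0,0,0.03,0,0,0],
    [0,0,0.03,0,0,0],
    [0,0,0.03,0,0,0],
    [0,0,0.03,0,0,0],
    [0,0,0.03,0,0,0],
    [0,0,0.03,0,0,0]
  ],
  "grip_force": 100
}}

```text
time_s: 27.5
ee_pos: [0.5592, 0.008, 0.0686]
orientation: [0.0, 0.994, 0.105, 0.0]
ft_force: [-2.4, -0.0, 6.3]
grip_width: 0.0479
gripper_force: 108.3
```

Flush contact, and the springs have started to sink. Pressing on to the bottom.

Call:
{"fn": "move_arm", "kwargs": {
  "plan": [
    [0,0,0.008,0,0,0],
    [0,0,0.016,0,0,0],
    [0,0,0.024,0,0,0],
    [0,0,0.032,0,0,0],
    [0,0,0.04,0,0,0],
    [0,0,0.046,0,0,0],
    [0,0,0.052,0,0,0],
    [0,0,0.052,0,0,0],
    [0,0,0.052,0,0,0],
    [0,0,0.052,0,0,0]
  ]
}}

```text
time_s: 28.5
ee_pos: [0.5593, 0.008, 0.0616]
orientation: [0.0, 0.994, 0.105, 0.0]
ft_force: [-5.8, 0.6, 12.8]
grip_width: 0.0478
gripper_force: 109.1
```

Call:
{"fn": "move_arm", "kwargs": {
  "plan": [
    [0,0,0.002,0,0,0],
    [0,0,0.004,0,0,0],
    [0,0,0.006,0,0,0],
    [0,0,0.006,0,0,0],
    [0,0,0.006,0,0,0],
    [0,0,0.006,0,0,0],
    [0,0,0.006,0,0,0],
    [0,0,0.006,0,0,0],
    [0,0,0.006,0,0,0],
    [0,0,0.006,0,0,0]
  ]
}}

```text
time_s: 29.5
ee_pos: [0.5593, 0.008, 0.061]
orientation: [0.0, 0.994, 0.105, 0.0]
ft_force: [-7.1, 0.7, 15.7]
grip_width: 0.048
gripper_force: 109.8
```

Call:
{"fn": "move_arm", "kwargs": {
  "plan": [
    [0,0,0.002,0,0,0],
    [0,0,0.004,0,0,0],
    [0,0,0.006,0,0,0],
    [0,0,0.008,0,0,0],
    [0,0,0.01,0,0,0],
    [0,0,0.01,0,0,0],
    [0,0,0.01,0,0,0],
    [0,0,0.01,0,0,0],
    [0,0,0.01,0,0,0],
    [0,0,0.01,0,0,0]
  ]
}}

```text
time_s: 30.5
ee_pos: [0.5593, 0.008, 0.061]
orientation: [0.0, 0.994, 0.105, 0.001]
ft_force: [-13.0, 1.1, 29.7]
grip_width: 0.0483
gripper_force: 111.4
```

```bash
python3 go.py 559.2 8 60 12.1; python3 w.py w7
```

```text
t 30.5 pos [559.3   8.   61. ] F [-13.    1.1  29.7] w 48.3 fr [-0.001 -0.     0.006] [ 0.0009 -0.0016  0.0001]
```

View pics/w7.png

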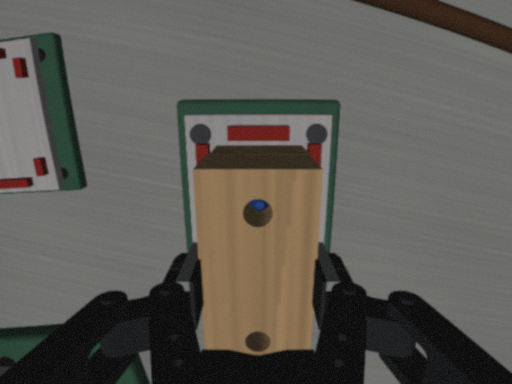

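The height holds at 61.0 mm while the force rises from 16 to 30 N, so the plate is on its hard stop. That also matches the flush height: 0.9 + 38 + 32 - 10 = 60.9 mm. The wrist view shows a blue dowel in the hole at (258,206) and the pair between the stops. Handing in.

```bash
python3 -c "
from cell import *
print(close_job())"
```

```text
the job is handed in; nothing more can be done
None
```

The job is handed in at about 30.5 s: the dowel block sits centred on the middle stage, the hole block is flush on its dowels, and the pair is held pressed to the bottom of the plate's travel at about 30 N.

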